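Light a culture dish on the transilluminator

TASK

A culture dish lies on the glass of the UV transilluminator, ready to be lit. Push the hinged viewing hood fully down over it first; then tip up the small black switch guard with a finger, flip the toggle beneath it away from you to on while the guard is still up, and let the guard drop shut over the toggle. Work with the fingertips or finger backs only: pick nothing up, and leave the dishes, the timer and the marker where they are.

Things in the scene. Friction and masses are not known exactly. Their poses are not given: they have to be found in the camera images.
- transilluminator: UV transilluminator: white box fixed, 215 mm deep (x) by 250 mm wide (y), flat deck 80 mm high. Origin: on its underside, midway across, 115 mm behind its front face; x points from the front (operator's side) to the back, y to its left, z up. Dark glass and hood at the rear; on the strip along the front edge are a fixed black knob (y = +60 mm) and the guarded toggle (y = -45 mm).
- hood (a joint): viewing hood: amber pane in a grey frame, 130 mm deep, 206 mm wide, 28 mm high. Hinge axis along its rear edge, parallel to the box's y, at x = +90 mm, 5 mm above the deck; the outer (upper) face lies 28 mm above a parallel plane through that axis. 0 = shut on the deck; grows to 1.25 rad as it opens up and back; starts at 0.65 to 1.05. Friction hinge: stays where left, pushed down by 1 to 4 N.
- hood_edge (a point): middle of the hood's front upper edge (the free edge, 130 mm from the hinge axis along the hood); 33 mm above the deck when shut. The outer face runs flat from here towards the hinge.
- guard (a joint): black switch guard, a small hood open below, 48 mm wide (y), its roof 34 mm above the deck; hinge axis at its far end along y, at x = -63 mm of the box, 10 mm above the deck. 0 = shut over the toggle; grows as its front is lifted up and back, to 1.45 rad. Spring and weight (about 0.5 N at the lip) always shut it, so keep it up, e.g. leaning on a finger's back, while flipping the toggle.
- guard_lip (a point): middle of the lower front edge of the guard's lip, a flat tab 48 mm wide (y) and 3 mm thick that juts 19 mm forward over the front face of the box, its underside 6 mm above the deck when shut; the space below it, in front of the box, is free. The edge lies 71 mm in front of the guard's hinge axis and 4 mm below it when shut.
- toggle (a joint): steel toggle under the guard, a round bat 7 to 9 mm thick. 0 = off, leaning 0.35 rad to the front (towards the operator); 0.70 = on, leaning 0.35 rad to the back. It snaps over past the middle (0.35) and stays; 2 to 3 N at its tip. Pivot at x = -89 mm, y = -45 mm, 4 mm above the deck, in the transilluminator's frame.
- toggle_tip (a point): top of the toggle bat, 24.5 mm from its pivot; about 27 mm above the deck.
- dish_center (a point): centre of the round pale culture dish (91 mm across, 15 mm high) lying loose on the dark glass under the hood; stays there.
- next_dish_center (a point): centre of a second such dish lying loose on the worktop to the right of the box; a bystander.
- timer_center (a point): centre of the white lab timer (62 x 65 x 20 mm) lying loose on the worktop to the right of the box; a bystander.
- marker_center (a point): middle of the marker pen (134 mm long, 15 mm thick) lying loose on the worktop to the left of the box; a bystander.
There are look-alikes about, which are no part of the job. What is shaped like the part that bears dish_center but blue or red is not meant.

How it is judged (in metres and radians):
On the way, in this order (a step that is already met when the one before it is completed fails the run):
1. the hood is pushed fully down (value of joint hood below 0.04 rad), for 0.2 s.
2. the guard is tipped up off the toggle (value of joint guard above 0.45 rad and value of joint hood below 0.06 rad), for 0.1 s.
3. the toggle is flipped to on while the guard is up (value of joint toggle above 0.6 rad and value of joint guard above 0.25 rad and value of joint hood below 0.06 rad), for 0.05 s.
At the end, for the whole second after the job is handed in: hood shut (joint under 0.04 rad), guard shut (under 0.05 rad), toggle on (over 0.6 of 0.70 rad), dish lying on the glass under the hood (value of joint hood below 0.04 rad and value of joint guard below 0.05 rad and value of joint toggle above 0.6 rad and z of dish_center in the frame of transilluminator below 0.095 m); the robot touches nothing.
It fails at once if the dish on the glass is lifted or shoved more than 15 mm (distance of dish_center from where it was at the start of the episode above 0.015 m).
It fails at once if the second dish is lifted or shoved more than 20 mm (distance of next_dish_center from where it was at the start of the episode above 0.02 m).
It fails at once if the timer is lifted or shoved more than 20 mm (distance of timer_center from where it was at the start of the episode above 0.02 m).
It fails at once if the marker is lifted or shoved more than 20 mm (distance of marker_center from where it was at the start of the episode above 0.02 m).
It also fails if it takes over 54 s, if anything falls off the work surface, if the arm or the gripper's body presses on something with over 40 N, if the wrist force passes 120 N, or if a joint passes its speed limit or range.

ROBOT

A 6-joint arm with a two-finger parallel gripper is mounted at the origin on a cart in front of the work surface, level with it; the furniture and walls round the work are solid. World frame = base frame: x ahead of the robot, y to its left, z up, the work surface at z = 0. Lengths are in mm, angles in rad, forces in N, time in s.
With the tool pointing down it reaches from about 275 to 825 mm from the base axis. Payload 5.2 kg.
Tool frame: the origin (TCP) lies at the very end of the fingers, on their centre line; the grasp point (between the pads) lies 19 mm behind it; z points along the fingers, y is the direction in which the jaws open and shut (so a half turn about z gives the same grasp; the last joint's range is limited). The gripper opens to 93 mm and grips with 3 to 60 N. Pads are 15 mm wide; open, the fingers measure 128 mm over their backs; the gripper's body (75 mm by 188 mm) begins 65 mm behind the grasp point.
Start: joints at [0.905, 0.259, 1.535, -0, 1.348, -0.203], TCP at [245.53, 492.158, 218.653] pointing down, gripper open.
Joint ranges: [-3.14, 3.14], [-0.91, 2.08], [0.19, 2.58], [-1.22, 4.36], [0.22, 2.71], [-3.12, 3.12]. Speed limits (rad/s): [2.57, 2.57, 3.14, 3.14, 3.14, 3.14].

INTERFACE

Orientations are given as [roll, pitch, yaw] about the fixed x, y, z axes, in that order (R = Rz(yaw) Ry(pitch) Rx(roll)).
In Python, from bench import robot gives the robot as it stands. The module is installed in compiled form; this text tells all that it offers. Calls block until the motion is done:
- robot.move_ptp(position, orientation): joint-space move of the TCP to a pose.
- robot.move_linear(position, ori=None, speed=150, f_stop=None): straight line of the TCP; ori=None keeps the orientation; speed is the mean speed in mm/s. With f_stop (N) it stops when the force on the tool has changed by that much, and returns True; else False.
- robot.move_j(angles): joint-space move.
- robot.move_gripper(opening): opening from 0.0 (shut) to 1.0 (fully open); the grip force is fixed at half the most; returns when the fingers have stopped.
- robot.sleep(seconds).
- robot.inverse_kinematics(position, orientation): joint angles nearest the present ones, or None.
- robot.get_image(name): name is "side" or "top"; returns a dict with "img" (420x560x3 uint8, blue, green, red), "fovy" (degrees; the focal length in pixels is half the picture's height over the tangent of half this angle, whatever the lens; pixels are square), "cx", "cy" (the principal point, pixels), "eye" and "orientation" of the camera in the world. Camera axes: x right, y down, z forward; pixel columns grow to the right and rows downward; lengths in mm; the calibration is good to about 2 mm. A picture is of the moment at which its call begins. There is no depth.
A pose or a line that the arm cannot do raises robot.MotionError and nothing moves.
- robot.hand_in(): hands the job in, once; it reports no verdict.
Readings, each from a call of its own:
- robot.current_t(): time.
- robot.current_qpos(): joint angles.
- robot.current_joint_vel(): joint speeds.
- robot.current_joint_efforts(): joint torques, N m.
- robot.current_tcp_pos(): TCP position.
- robot.current_eef_rot(): TCP orientation.
- robot.current_contact_force(): force on the tool from outside, world axes, zero at the start.
- robot.current_ft_torque(): the same for the moment, N m.
- robot.current_gripper_width(): opening from 0.0 (shut) to 1.0 (fully open).
Only numpy, scipy, OpenCV 4.12 (cv2) and the standard library are available. Lean on these libraries where they do the work, as an engineer would, in place of code of your own. Each camera call takes 0.05 s, during which the arm holds its last target. There are 200 camera calls.

## Working session

There is one attempt and no reset: what is moved stays moved. The work goes in short steps, each a Python script; the robot and the scene stay as the last script left them, time stands still between calls to the robot, and variables do not carry over. Pictures are saved under pics/ and viewed, about 8 in all and at most 12, crops included, and the job is handed in when it is done.

```bash
mkdir -p pics
python3 - <<'E'
from bench import robot
import cv2,numpy as np
for n in("side","top"):
    d=robot.get_image(n); cv2.imwrite(f"pics/{n}0.png",d["img"]); print(n,d["fovy"],d["cx"],d["cy"],d["eye"],d["orientation"])
print(robot.current_t(),robot.current_eef_rot(),[k for k in d])
E
```

```text
side 51.193981770368914 289.28319683309803 207.6442278864651 [506.38936162 848.5321887  700.02795938] [-2.15561843 -0.00349537 -3.02837263]
top 47.01709803309847 285.46888785291685 207.77131071414743 [ 379.54313701  -69.6980241  1141.81864006] [-2.92534093  0.00337521 -1.45714532]
0.1 [-3.14000250e+00 -3.19081421e-04  2.67879798e+00] ['img', 'fovy', 'cx', 'cy', 'eye', 'orientation']
```

View pics/side0.png

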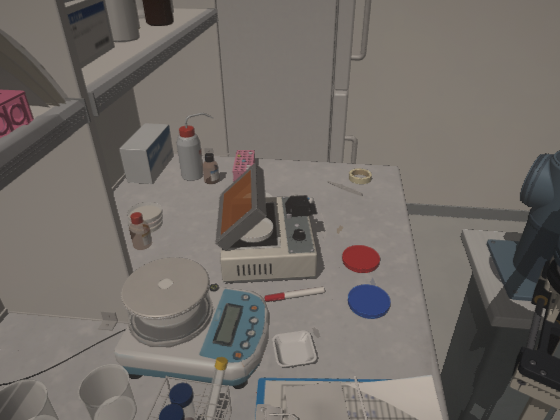

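View pics/top0.png

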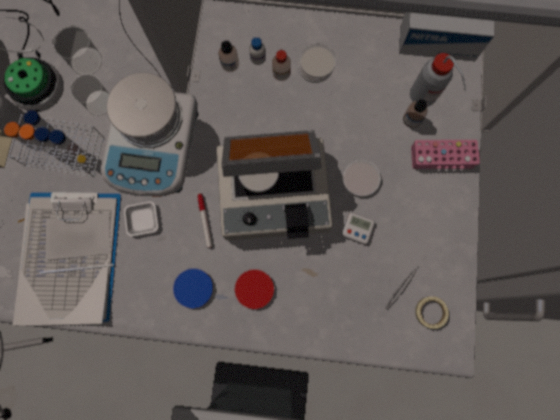

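The side view shows the box with its hood half open at (265,230), the guard at (298,206) and a pale dish inside at (255,230). The top view shows the box at (275,185), knob (250,218), guard (297,220), second dish (362,178), timer (358,228) and marker (204,220). The blue and red lids at (193,288) and (255,289) are look-alikes. There is also a pale dish at (317,64), but the dish meant is the pale one on the glass at (258,177). I'll confirm with enlarged crops.

Run:
```python
import cv2
a=cv2.imread("pics/top0.png")[120:250,195:395]; cv2.imwrite("pics/c1.png",cv2.resize(a,None,fx=4,fy=4,interpolation=cv2.INTER_CUBIC))
a=cv2.imread("pics/side0.png")[155:290,200:340]; cv2.imwrite("pics/c2.png",cv2.resize(a,None,fx=4.4,fy=4.4,interpolation=cv2.INTER_CUBIC))
```

```text
(no output)
```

View pics/c1.png

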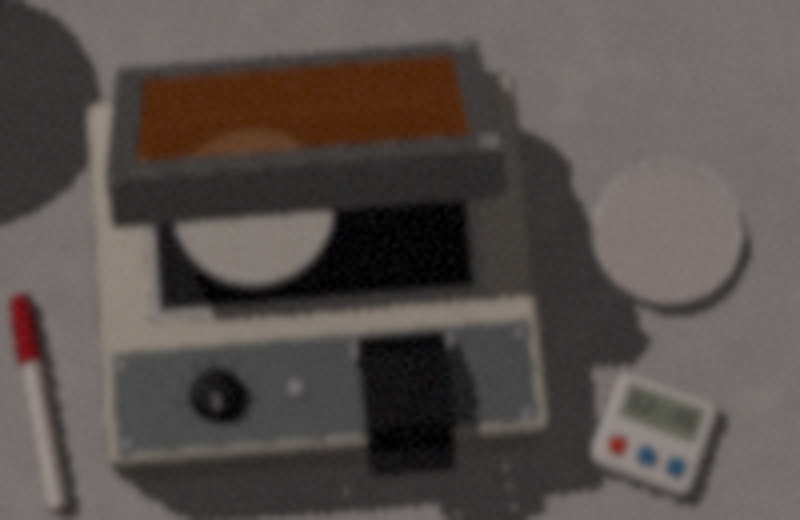

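View pics/c2.png

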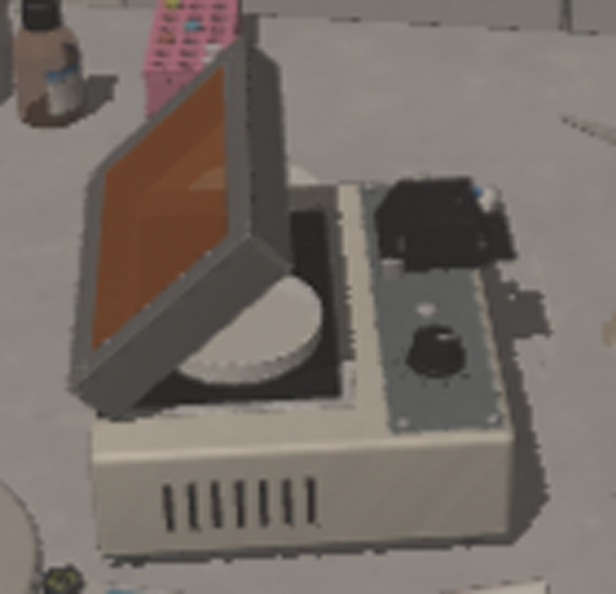

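The crops confirm that the pale dish lies on the glass under the open hood. The front deck corners are at c1 (114,463) and (546,428), the lip's front edge runs from (370,472) to (452,468), and the hood's front upper edge from (115,187) to (503,142). In c2 the front-left deck corner is at (512,435), the rear-left at (93,458), and the hood's front upper corners at (250,238) and (241,42). Next I fit the pose of the box and the hood angle.

```bash
cat > h.py <<'E'
import numpy as np
from scipy.spatial.transform import Rotation as R
from scipy.optimize import least_squares
CAM={"side":(51.193981770368914,289.28319683,207.64422789,[506.38936162,848.5321887,700.02795938],[-2.15561843,-0.00349537,-3.02837263]),
"top":(47.01709803309847,285.46888785,207.77131071,[379.54313701,-69.6980241,1141.81864006],[-2.92534093,0.00337521,-1.45714532])}
def proj(n,P):
    f,cx,cy,e,o=CAM[n]; F=210/np.tan(np.radians(f)/2)
    p=R.from_euler("xyz",o).inv().apply(np.atleast_2d(P)-e); return np.c_[cx+F*p[:,0]/p[:,2],cy+F*p[:,1]/p[:,2]]
def ray(n,uv,z):
    f,cx,cy,e,o=CAM[n]; F=210/np.tan(np.radians(f)/2)
    d=R.from_euler("xyz",o).apply([(uv[0]-cx)/F,(uv[1]-cy)/F,1]); return np.array(e)+d*(z-e[2])/d[2]
def box2w(b,P):
    return R.from_euler("z",b[2]).apply(np.atleast_2d(P))+[b[0],b[1],0]
def hood(th,along=130,up=28,y=0):
    return [90-along*np.cos(th)+up*np.sin(th),y,85+along*np.sin(th)+up*np.cos(th)]
E
python3 - <<'E'
from h import *
T=lambda u,v:((u+.5)/4-.5+195,(v+.5)/4-.5+120)
S=lambda u,v:((u+.5)/4.4-.5+200,(v+.5)/4.4-.5+155)
obs=[("top",T(114,463),lambda t:[-115,125,80]),("top",T(546,428),lambda t:[-115,-125,80]),
("top",T(370,472),lambda t:[-134,-21,87]),("top",T(452,468),lambda t:[-134,-69,87]),
("top",T(115,187),lambda t:hood(t,y=103)),("top",T(503,142),lambda t:hood(t,y=-103)),
("side",S(512,435),lambda t:[-115,125,80]),("side",S(93,458),lambda t:[100,125,80]),("side",S(510,543),lambda t:[-115,125,0]),
("side",S(250,238),lambda t:hood(t,y=103)),("side",S(241,42),lambda t:hood(t,y=-103))]
print("front corners by ray",ray("top",obs[0][1],80),ray("top",obs[1][1],80),ray("side",obs[6][1],80))
f=lambda p:np.concatenate([(proj(n,box2w(p,q(p[3])))[0]-uv) for n,uv,q in obs])
s=least_squares(f,[450,-50,0,.8],loss="soft_l1")
print(s.x); print(f(s.x).reshape(-1,2).round(1))
b=s.x
for k,q in dict(lip=[-134,-45,86],tip=[-97.4,-45,107],edge=hood(b[3]),shut=hood(0)).items(): print(k,box2w(b,q)[0].round(1))
E
```

```text
front corners by ray [532.79681923  91.0146522   80.        ] [ 579.57531733 -145.82595526   80.        ] [530.60456316  93.40066412  80.        ]
[ 6.68156025e+02 -4.66564716e+00  2.05947051e-01  3.84288374e+01]
[[-1.6  1.1]
 [ 2.2 -0.5]
 [ 0.6  0.7]
 [ 1.7 -0.3]
 [-2.4 -0.3]
 [ 0.4  2. ]
 [ 0.2  0.2]
 [-2.6  0.6]
 [-0.6  2.5]
 [ 0.2 -0.1]
 [-0.3 -1.4]]
lip [546.2 -76.1  86. ]
tip [582.  -68.6 107. ]
edge [679.7  -2.3 192.5]
shut [629.  -12.8 113. ]
```

The fit gives the box origin at about (668,-5), yaw 0.206 and hood angle 0.73. Residuals are up to about 2.6 px, from an image scale roughly 3 % small; the front edge and the lip agree well. Next I push the hood down and check IK for the guard posture: fingers tilted 40° below horizontal, jaws in the vertical plane.

```bash
cat >> h.py <<'E'
B=np.array([668.2,-4.7,0.206]); A=np.radians(40)
def w(p): return box2w(B,p)[0]
def ori(a=A,s=1):
    z=np.array([np.cos(a),0,-np.sin(a)]); y=s*np.array([np.sin(a),0,np.cos(a)])
    return (R.from_euler("z",B[2])*R.from_matrix(np.c_[np.cross(y,z),y,z])).as_euler("xyz")
def tcp(cx,cz,a=A,yy=-45):  # upper tip corner (box frame) -> TCP world; closed fingers 35 mm over backs
    return w([cx-17.5*np.sin(a),yy,cz-17.5*np.cos(a)])
E
python3 - <<'E'
from h import *; from bench import robot
for s in(1,-1):
    for c in((-200,100),(-121,72),(-105,115),(-80,115)): print(s,c,robot.inverse_kinematics(tcp(*c),ori(s=s)))
d=[3.1416,0,B[2]-np.pi/2*0]
d2=[3.1416,0,B[2]+np.pi]
def P(t): 
    p=np.array(hood(t,110,28,0)); p[2]+=7.5*np.tan(max(t,0)); return w(p)
start=w(hood(.9,110,28,0))+[0,0,60]
c=[o for o in(d,d2) if robot.inverse_kinematics(start,o) is not None]; print(len(c))
o=min(c,key=lambda o:abs(robot.inverse_kinematics(start,o)[5]))
robot.move_gripper(0); robot.move_ptp(start,o); print(robot.current_t())
for t in(.85,.75,.65,.5,.35,.2,.08): robot.move_linear(P(t),speed=90); print(t,robot.current_contact_force().round(1))
p=P(0); print(robot.move_linear(p+[0,0,-6],speed=30,f_stop=14),robot.current_tcp_pos(),p,robot.current_contact_force().round(1))
robot.move_linear(robot.current_tcp_pos()+np.array([0,0,80]),speed=150)
robot.move_ptp(w([-230,-45,250]),o); print(robot.current_t())
for n in("side","top"):
    x=robot.get_image(n)["img"]; import cv2; cv2.imwrite(f"pics/{n}1.png",x)
a=cv2.imread("pics/side1.png")[155:290,200:350]; cv2.imwrite("pics/c3.png",cv2.resize(a,None,fx=4,fy=4,interpolation=cv2.INTER_CUBIC))
E
```

```text
1 (-200, 100) [-1.11958071  0.23321718  2.54228884  1.4949807   0.84093835 -2.65688846]
1 (-121, 72) [-0.82785493  0.38614228  2.42445766  1.81164574  0.74477854 -2.71695715]
1 (-105, 115) [-0.78104921  0.26317322  2.36333449  1.65008148  0.69606661 -2.44574667]
1 (-80, 115) [-0.71469042  0.28819662  2.3158281   1.68368039  0.66072876 -2.41519965]
-1 (-200, 100) [-1.11958071  0.23321718  2.54228884  1.4949807   0.84093835  0.48470419]
-1 (-121, 72) [-0.82785493  0.38614228  2.42445766  1.81164574  0.74477854  0.4246355 ]
-1 (-105, 115) [-0.78104921  0.26317322  2.36333449  1.65008148  0.69606661  0.69584599]
-1 (-80, 115) [-0.71469042  0.28819662  2.3158281   1.68368039  0.66072876  0.72639301]
2
3.95
0.85 [ 1.2  0.5 -0.3]
0.75 [-0.  -0.3  0.6]
0.65 [0.1 0.7 0.8]
0.5 [-0.4 -0.6 -0.7]
0.35 [-0.4  0.3 -0.8]
0.2 [0.5 0.7 0.8]
0.08 [-0.2 -0.1 -0.3]
True [649.64337657  -8.79805684 113.05869513] [648.62286144  -8.79092238 113.        ] [-1.1  0.5  6.4]
8.6167
```

View pics/c3.png

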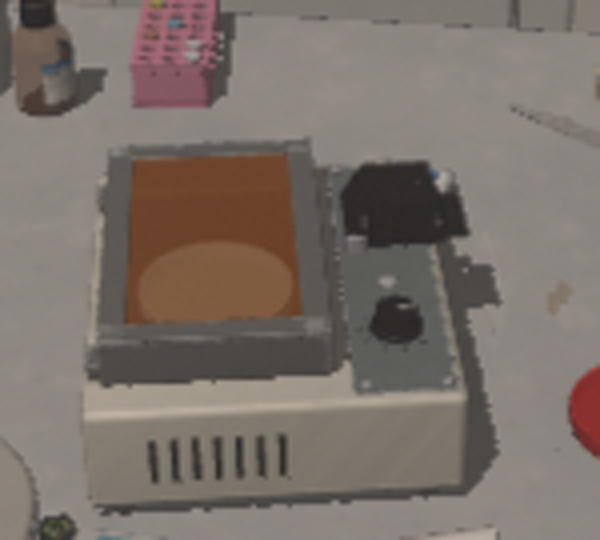

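The picture shows the hood shut flat on the deck with the dish under it. The touch at z = 113 matches the stated height to 0.1 mm. The IK for the 40° pose bends the arm oddly, so I search for easier hand postures.

Run:
```python
from h import *; from bench import robot
q0=robot.current_qpos(); print(q0.round(2), robot.current_tcp_pos().round(1))
for a in (40,50,55,60,65):
  for psi in (-60,-40,-20,0,20,40,60):
    for rho in (0,90,180,270):
      al=np.radians(a); z=np.array([np.cos(al),0,-np.sin(al)]); y=np.array([np.sin(al),0,np.cos(al)])
      M=R.from_euler("z",B[2]+np.radians(psi))*R.from_matrix(np.c_[np.cross(y,z),y,z])*R.from_euler("z",rho,degrees=True)
      q=robot.inverse_kinematics(w([-130,-45,65]),M.as_euler("xyz"))
      if q is not None and abs(q[3])<.8 and abs(q[5])<2.2: print(a,psi,rho,np.round(q,2))
```

```text
[-0.45  0.08  1.68  0.    1.38  0.91] [453.3 -95.6 249.4]
40 60 90 [-0.83  0.63  1.75  0.75  1.36 -0.91]
40 60 180 [-0.83  0.63  1.75  0.75  1.36  0.66]
50 60 90 [-0.76  0.55  1.76  0.66  1.25 -0.79]
50 60 180 [-0.76  0.55  1.76  0.66  1.25  0.78]
55 40 0 [-0.75  0.41  1.95  0.75  0.99 -2.15]
55 40 90 [-0.75  0.41  1.95  0.75  0.99 -0.58]
55 40 180 [-0.75  0.41  1.95  0.75  0.99  0.99]
55 60 90 [-0.72  0.51  1.77  0.6   1.2  -0.72]
55 60 180 [-0.72  0.51  1.77  0.6   1.2   0.85]
60 -60 0 [-0.12  0.31  2.06 -0.78  0.49  1.37]
60 -60 180 [-0.12  0.31  2.06 -0.78  0.49 -1.77]
60 -60 270 [-0.12  0.31  2.06 -0.78  0.49 -0.2 ]
60 -40 0 [-0.26  0.25  2.16 -0.49  0.25  0.67]
60 -40 270 [-0.26  0.25  2.16 -0.49  0.25 -0.9 ]
60 -20 0 [-0.44  0.23  2.2   0.6   0.26 -0.84]
60 -20 90 [-0.44  0.23  2.2   0.6   0.26  0.73]
60 20 0 [-0.67  0.31  2.06  0.77  0.74 -1.81]
60 20 90 [-0.67  0.31  2.06  0.77  0.74 -0.23]
60 20 180 [-0.67  0.31  2.06  0.77  0.74  1.34]
60 40 0 [-0.69  0.39  1.92  0.66  0.96 -2.02]
60 40 90 [-0.69  0.39  1.92  0.66  0.96 -0.45]
60 40 180 [-0.69  0.39  1.92  0.66  0.96  1.12
[... 390 characters left out ...]
20 0 [-0.41  0.24  2.12  0.31  0.38 -0.54]
65 -20 90 [-0.41  0.24  2.12  0.31  0.38  1.04]
65 -20 270 [-0.41  0.24  2.12  0.31  0.38 -2.11]
65 0 0 [-0.53  0.26  2.09  0.59  0.54 -1.21]
65 0 90 [-0.53  0.26  2.09  0.59  0.54  0.36]
65 0 180 [-0.53  0.26  2.09  0.59  0.54  1.93]
65 20 0 [-0.61  0.31  2.01  0.61  0.74 -1.61]
65 20 90 [-0.61  0.31  2.01  0.61  0.74 -0.04]
65 20 180 [-0.61  0.31  2.01  0.61  0.74  1.53]
65 40 0 [-0.64  0.38  1.9   0.55  0.93 -1.89]
65 40 90 [-0.64  0.38  1.9   0.55  0.93 -0.32]
65 40 180 [-0.64  0.38  1.9   0.55  0.93  1.25]
65 60 0 [-0.62  0.45  1.76  0.47  1.11 -2.12]
65 60 90 [-0.62  0.45  1.76  0.47  1.11 -0.55]
65 60 180 [-0.62  0.45  1.76  0.47  1.11  1.02]
```

I choose α = 60° with the jaws in the vertical plane, pushing the bat with the upper tip corner. I hook under the lip, raise, hold and look.

```bash
sed -i 's/A=np.radians(40)/A=np.radians(60)/' h.py
python3 - <<'E'
from h import *; from bench import robot; import cv2
o=ori(s=-1)
robot.move_ptp(tcp(-200,120),o); print(robot.current_t(),robot.current_qpos().round(2))
f0=robot.current_contact_force()
def go(x,z,v=100,f=8):
    r=robot.move_linear(tcp(x,z),speed=v,f_stop=f); print((x,z),r,(robot.current_contact_force()-f0).round(1)); 
    if r: raise SystemExit("stopped")
go(-190,62); go(-123,62); go(-123,84,60); go(-110,91.5,60); go(-110,102,60)
robot.sleep(.2); print(robot.current_t(),robot.current_tcp_pos(),tcp(-110,102))
s=robot.get_image("side")["img"]; t=robot.get_image("top")["img"]
rs=lambda a:cv2.resize(a,(400,400),interpolation=cv2.INTER_CUBIC)
cv2.imwrite("pics/d1.png",np.hstack([rs(s[150:260,250:360]),rs(t[160:260,240:340])]))
E
```

```text
9.45 [-0.78  0.03  2.26  0.73  0.68  1.61]
(-190, 62) False [ 1.3 -0.3 -0.6]
(-123, 62) False [ 0.2  0.1 -0.9]
(-123, 84) False [-1.1 -0.1 -1.5]
(-110, 91.5) True [-2.1 -0.7 -0.8]stopped
```

```bash
cat > look.py <<'E'
from h import *; from bench import robot; import cv2,sys
p=robot.current_tcp_pos(); b=R.from_euler("z",-B[2]).apply(p-[B[0],B[1],0]); print("t",robot.current_t(),"corner",b.round(1)+np.round([17.5*np.sin(A),0,17.5*np.cos(A)],1),"F",robot.current_contact_force().round(1))
s=robot.get_image("side")["img"]; t=robot.get_image("top")["img"]
rs=lambda a:cv2.resize(a,(400,400),interpolation=cv2.INTER_CUBIC)
cv2.imwrite(f"pics/{sys.argv[1]}.png",np.clip(1.5*np.hstack([rs(s[150:260,250:360]),rs(t[160:260,240:340])]),0,255).astype(np.uint8))
E
python3 look.py d1
```

```text
t 11.7333 corner [-122.9  -43.7   83.3] F [-2.4 -1.   0.3]
```

View pics/d1.png

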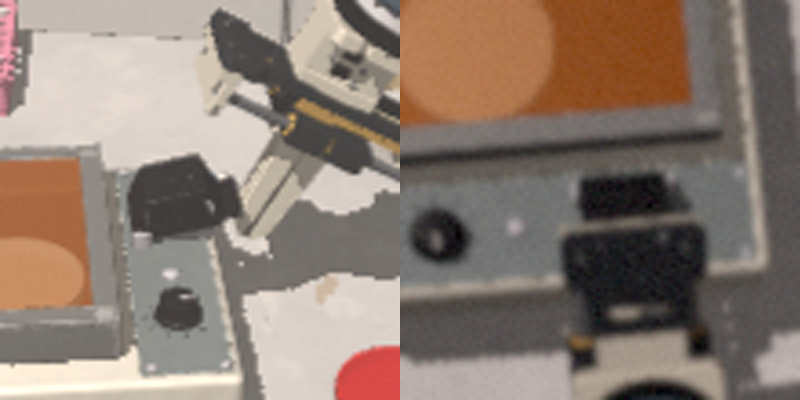

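The view shows the lip resting on the finger back, the guard up by about 0.2 rad, and the fingertip close to the front face of the box. I test whether that stop was a real contact with small slow moves.

```bash
python3 - <<'E'
from h import *; from bench import robot
def F(): 
    l=[]
    for _ in range(8): l.append(robot.current_contact_force()); robot.sleep(.02)
    return np.mean(l,0).round(1)
print(F())
for x,z in((-125,84),(-125,87),(-123,89),(-120,91),(-117,93),(-114,96)):
    r=robot.move_linear(tcp(x,z),speed=30,f_stop=8)
    p=robot.current_tcp_pos(); print((x,z),r,(p-tcp(x,z)).round(1),F())
    if r: break
print(robot.current_t())
E
python3 look.py d2
```

```text
[-2.8 -1.2 -0. ]
(-125, 84) False [-0.1  0.  -0.1] [-1.1 -0.4 -0.1]
(-125, 87) False [-0.   0.2  0.2] [-1.8  0.3 -0. ]
(-123, 89) False [-1.5  0.1 -0.9] [-10.4  -3.2   1.5]
(-120, 91) True [-4.7  0.4 -3.1] [-2.3 -1.6  0.2]
13.4583
t 13.4583 corner [-124.5  -43.7   87.8] F [-2.7 -1.3 -0.4]
```

View pics/d2.png

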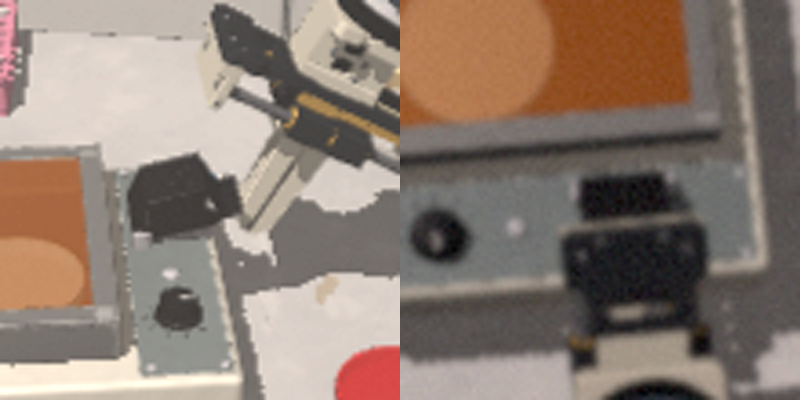

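The guard has not moved. The finger is in front of the lip and pushing on its front edge, so the tip is probably thinner than I assumed. I check by projecting the points.

Run:
```python
from h import *; from bench import robot
p=robot.current_tcp_pos(); Rt=R.from_euler("xyz",robot.current_eef_rot()); 
pan=lambda q:((proj("side",q)[0]-[250,150])*400/110).round(0)
print("tcp",pan(p),p.round(1))
for t in(17.5,8):
  for sy in(1,-1): print(t,sy,pan(p+Rt.apply([0,sy*t,0])),pan(p+Rt.apply([0,sy*t,-50])))
print("z50",pan(p+Rt.apply([0,0,-50])))
for y in(-21,-69): print("lip",y,pan(w([-134,y,87.5])))
for y in(-21,-69): print("roof front",y,pan(w([-115,y,114])))
print("deck edge y=-21,0",pan(w([-115,-21,80])),pan(w([-115,0,80])))
```

```text
tcp [241. 222.] [540.4 -76.   78.9]
17.5 1 [262. 231.] [300. 177.]
17.5 -1 [220. 213.] [257. 158.]
8 1 [251. 226.] [288. 172.]
8 -1 [231. 218.] [269. 163.]
z50 [279. 167.]
lip -21 [238. 231.]
lip -69 [228. 193.]
roof front -21 [211. 200.]
roof front -69 [203. 162.]
deck edge y=-21,0 [210. 241.] [214. 259.]
```

Run:
```python
import cv2,numpy as np
from bench import robot
s=robot.get_image("side")["img"]; o=cv2.imread("pics/side1.png")
rs=lambda a:np.clip(1.7*cv2.resize(a[180:240,285:345].astype(np.uint8),(400,400),interpolation=cv2.INTER_CUBIC),0,255)
cv2.imwrite("pics/d3.png",np.hstack([rs(s),rs(o)]).astype(np.uint8))
```

```text
(no output)
```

View pics/d3.png

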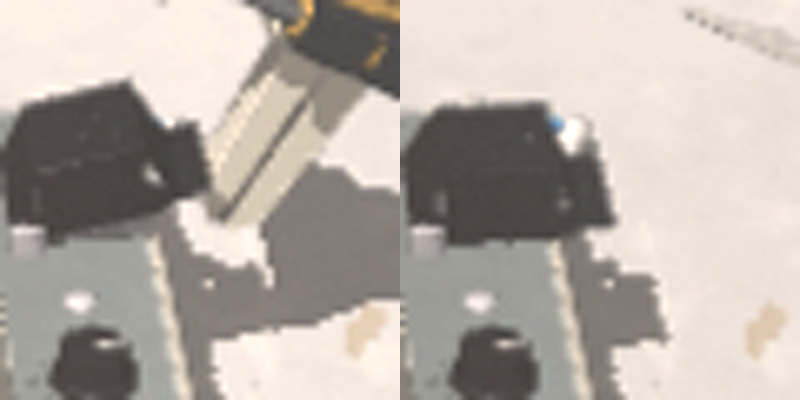

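This shows the guard is lifted about 0.2 rad. The seam end of the fingers matches the projected TCP. The −x reaction of about 10 N fits friction jamming of the lip sliding up the steep finger back when I move forward at a small guard angle. Going straight up first avoids that, and at larger angles a forward move is free.

```bash
cat > go.py <<'E'
from h import *; from bench import robot
def F(): 
    l=[]
    for _ in range(4): l.append(robot.current_contact_force()); robot.sleep(.02)
    return np.mean(l,0).round(1)
def go(x,z,v=40,f=8):
    r=robot.move_linear(tcp(x,z),speed=v,f_stop=f)
    print((x,z),r,(robot.current_tcp_pos()-tcp(x,z)).round(1),F())
    return r
E
python3 - <<'E'
from go import *
for c in((-125,90),(-124,102),(-121,105),(-114,106),(-110,106)):
    if go(*c): break
E
python3 look.py d4
```

```text
(-125, 90) False [-0.   0.1  0.1] [-1.7 -0.1  0.2]
(-124, 102) False [ 0.3 -0.2  0.5] [-0.7 -0.3 -0.2]
(-121, 105) False [ 0.1  0.1 -0. ] [-0.6 -0.1 -0.1]
(-114, 106) False [ 0.4 -0.   0.1] [-0.3 -0.3 -0.3]
(-110, 106) False [0.2 0.  0. ] [-0.1 -0.6 -0.4]
t 15.475 corner [-109.8  -45.   106.1] F [ 0.  -0.3 -0.2]
```

View pics/d4.png

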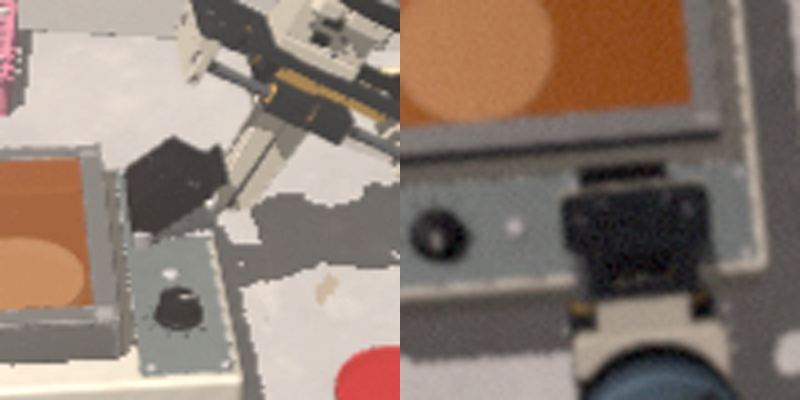

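The guard is now tipped up about 0.6 rad and resting on the finger back, with no jamming. Next I push the toggle.

```bash
python3 - <<'E'
from go import *
go(-108,103)
for x in range(-104,-75,4):
    if go(x,103,40,10): break
E
python3 look.py d5
```

```text
(-108, 103) False [-0.   0.  -0.2] [ 0.1  0.1 -0.4]
(-104, 103) False [0.3 0.  0.1] [-0.1 -0.1 -0. ]
(-100, 103) False [0.3 0.  0.1] [-0.3  0.2 -0. ]
(-96, 103) False [0.3 0.  0. ] [-0.6 -0.1  0. ]
(-92, 103) False [-0.1  0.1 -0.1] [-2.5 -0.6  1. ]
(-88, 103) False [ 0.3 -0.1  0.1] [-0.6 -0.1 -0.4]
(-84, 103) False [ 0.3 -0.   0. ] [-0.7  0.5 -0.2]
(-80, 103) False [-0.2  0.2 -0.3] [-2.2  0.  -0.2]
(-76, 103) False [-3.1 -0.2 -0.7] [-28.2  -8.1  16.6]
t 18.425 corner [-79.1 -44.6 102.3] F [-27.9  -7.6  16.2]
```

View pics/d5.png

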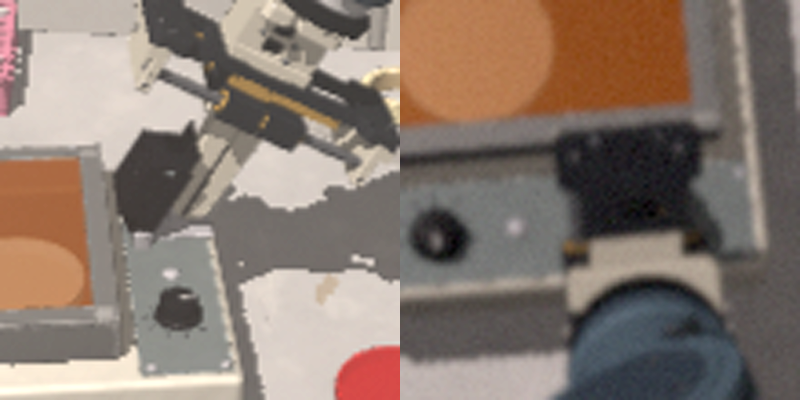

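The force rose to 2.5 N, dropped as the toggle snapped over near x = −92, then rose hard against the end stop at −79. The picture shows the guard still well up. I back out horizontally so the guard drops, move clear and look.

```bash
python3 - <<'E'
from go import *
robot.move_linear(tcp(-84,103),speed=60); go(-110,104,100,15); go(-180,110,250,15)
robot.move_linear(tcp(-230,200),speed=250); robot.move_ptp(w([-330,-45,330]),[3.1416,0,B[2]+np.pi/2]); print(F())
E
python3 look.py d6
python3 - <<'E'
import cv2,numpy as np
from bench import robot
t=robot.get_image("top")["img"]; cv2.imwrite("pics/top2.png",t)
s=robot.get_image("side")["img"]
rs=lambda a:np.clip(1.7*cv2.resize(a,(400,400),interpolation=cv2.INTER_CUBIC),0,255).astype(np.uint8)
cv2.imwrite("pics/d7.png",np.hstack([rs(s[170:250,275:355]),rs(t[120:290,215:385])]))
a=cv2.imread("pics/top1.png")
for n,(x,y) in dict(dish2=(362,178),timer=(358,228),marker=(204,220)).items():
    c0=cv2.imread("pics/top0.png")[y-28:y+28,x-28:x+28]; print(n,cv2.phaseCorrelate(c0.mean(2),t[y-28:y+28,x-28:x+28].mean(2)))
E
```

```text
(-110, 104) False [ 0.3 -0.2  0.2] [-1.  -0.2  0.2]
(-180, 110) False [ 0.6 -1.   0.6] [0.5 0.2 0.1]
[-0.4 -0.1 -0.2]
t 22.6333 corner [-314.8  -44.9  338.4] F [ 0.  -0.   0.2]
dish2 ((0.06720592245044088, 0.006222630531688367), 0.7575101952407687)
timer ((0.03471450362610895, -0.006194446843682755), 0.8114744486575852)
marker ((0.07551764226380442, 0.058892666190821785), 0.9148543325126075)
```

View pics/d7.png

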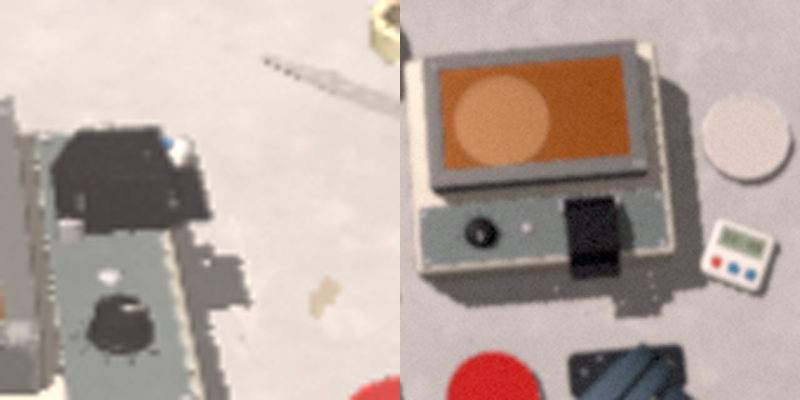

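The view shows the hood flat and the guard back in its original shut shape, with its lip at the same place as in c3. The dish is under the hood, and the bystanders have shifted less than 0.1 px. The guard hides the toggle, but the snap and the end stop were clear in the forces. I hand in.

Run:
```python
import cv2
from bench import robot
s=robot.get_image("side")["img"]; o=cv2.imread("pics/side1.png"); k=(slice(185,225),slice(275,325))
print("guard shift",cv2.phaseCorrelate(o[k].mean(2),s[k].mean(2)),abs(o[k].mean(2)-s[k].mean(2)).max())
robot.hand_in(); print(robot.current_t())
```

```text
guard shift ((0.015304420574917543, 0.016437514862253977), 0.9998894892124061) 3.0
the job is handed in; nothing more can be done
the job is handed in; nothing more can be done
```

I handed the job in after about 23 s of robot time, with the hood down, the toggle flipped to on and the guard shut over it. The toggle's final position is not confirmed by sight, because the guard covers it.

- **Hood:** I pushed it down along its arc with the closed fingertips until it met resistance at z = 113 mm, its stated shut height.
- **Guard:** I tipped it up to about 0.6 rad, as judged from the picture, and held it on the finger's back. The first attempt jammed on the lip with a reaction of about 10 N, so I lifted straight up before moving forward.
- **Toggle:** I flipped it with the fingertip while the guard was up. The push rose to 2.5 N, then dropped as it snapped over, and the finger ended hard against the end stop. That last push reached about 33 N on the fingertip.

Last checks before handing in:
- **Guard:** its picture matches the shut picture to 0.02 px.
- **Hood and dish:** the hood lies flat with the dish beneath it.
- **Second dish, timer and marker:** each moved less than 0.1 px.
- **Contact:** the arm was clear, with about 0 N on the tool.
- **Disagreement:** the box measured about 3 % small in both cameras compared with the sizes given. This did not affect the work.

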